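# Clamp a rail in the cam-locked drilling jig

### The job

Clamp the pine rail for drilling, by pushing with a fingertip only. First push the cam lever all the way out to its stop, so that the cam is at its low point and frees the jaw, and only then push the jaw forward until the rail sits square and snug between jaw and fence; leave it there, push the lever back until the cam is locked hard, and come away. Do not grip the knob or the jaw, do not lift the rail, and leave the other things where they are.

Things in the scene. Friction and masses are not known exactly. Their poses are not given: they have to be found in the camera images.
- jig: Drilling jig, fixed to the bench: a white-faced base plate 460 x 260 x 18 mm carrying a fixed fence, a sliding jaw and a cam lock. Origin: centre of the plate's underside, on the bench; plate top at z 18 mm. x is forward (the way the jaw slides to the fence), y to the left of that, z up; 'jig frame' below means this frame, in mm.
- fence_face (a point): Middle of the fixed fence's flat face, which looks back at the jaw: jig frame x 175, y -35, z 29. The fence is a beech block 30 mm thick and 200 mm wide across the jig (100 mm either side of this point), up to z 63.
- shoe_top (a point): Middle of the top of the brass brake shoe, through which the cam presses on the jaw's bar from the side: jig frame about x -55, y -8.5, z 38. Its two cheeks stand at x -83 to -27, y -14 to -4, up to z 40. Two guide strips run along the bar up to z 42.5: x -200 to -10, y -81 to -51, and x -200 to -95, y -18 to 2.
- jaw (a joint): Travel of the sliding jaw along the jig's +x, in m: 0 is right back, its end stop 0.100; at 0.090 the rail is snug between jaw and fence (60 mm apart). It runs with about 2 N of friction and stays where it is left when the cam is off it; with the cam locked it is held with about 50 N.
- jaw_push (a point): Point on the jaw's flat rear face, on its centreline, 38 mm above the plate top; push here to the jig's +x. The jaw is an upright beech block 32 mm thick, 170 mm wide (85 mm either side of this point), topping out 12.5 mm above this point. Its bar, 40 mm wide, runs 200 mm back from this face, its top 22.5 mm above the plate top (15.5 mm below this point).
- cam (a joint): Cam angle in rad, growing anticlockwise from above. 0: low point, on its stop, lever out along the jig's +y, cam 6 mm clear of the shoe. It meets the shoe at 1.45, is locked hard above 1.6 and stops at 1.75, lever back along the bar (jig's -x). It stays where it is left: about 6 N at the knob moves it free, 14 N to lock it fully, and it may spring back up to 0.05.
- cam_pivot (a point): The cam's upright pivot axis, 23 mm above the plate top; jig frame x -55, y 23.2. The steel cam disc (radius 26 mm, centre 7 mm off the axis towards the lever) lies 3 to 21 mm above the plate top, the lever (flat bar 16 mm wide, 100 mm long from the axis) 23 to 33 mm. The lever's stops are two 10 mm steel pins, top 34 mm above the plate top, 44 and 62 mm from the axis.
- knob_mid (a point): The middle of the lever's upright black knob: a round post 24 mm in diameter at the lever's end, its axis 90 mm from the pivot axis, from 33 to 75 mm above the plate top; this point is 54 mm above the plate top.
- pine_rail: The workpiece, loose: a planed pine rail 60 mm (its x) x 160 mm (its y) x 22 mm (z) with two pencil crosses on top, lying flat on the jig's plate between the jaw and the fence, a few degrees askew and short of the fence. Origin: centre of its underside. Against the fence its origin is at x 145 mm in the jig frame.
- screw_jar: Bystander on the jig's plate: a clear jar of 48 mm diameter, 58 mm tall. Origin: centre of its underside.
- tape_measure: Bystander on the jig's plate: a tape measure 66 x 36 x 62 mm, standing. Origin: centre of its underside.
- pencil: Bystander on the jig's plate: a flat red carpenter's pencil 150 x 8 x 8 mm, lying along its x. Origin: centre of its underside.
- drill: Bystander on the bench: a cordless drill standing on its battery, about 270 mm long along its x (95 mm behind to 195 mm ahead), 76 mm wide, 230 mm tall. Origin: centre of the battery's underside.
- calliper: Bystander on the bench: a vernier calliper lying flat, 230 mm along its x, 70 mm across the jaws, 11 mm thick. Origin: under the beam's middle.
Things that resemble listed ones, but are neither listed nor needed, are in the scene too. Of the things shaped like the pine_rail, the pine one is meant.

How it is judged:
By the outcome, as a careful person would: the job done as asked, in the order asked, and still so for the second after the job is handed in, with the robot touching nothing.
It also fails if it takes over 66 s, if anything falls off the work surface, if the arm or the gripper's body presses on something with over 40 N, if the wrist force passes 120 N, or if a joint passes its speed limit or range.

### The arm

A 6-joint arm with a two-finger parallel gripper is mounted at the origin on the work surface. World frame = base frame: x ahead of the robot, y to its left, z up, the work surface at z = 0. Lengths are in m, angles in rad, forces in N, time in s.
With the tool pointing down it reaches from about 0.4 to 0.825 m from the base axis. Payload 7 kg.
Tool frame: the origin (TCP) lies between the finger pads; the fingertips stand 8 mm ahead of it and the grasp point (between the pads) lies 11 mm behind it (arm.finger_overhang is the distance from the TCP to the fingertips, in m); z points along the fingers, y is the line along which they close (so a half turn about z gives the same grasp; the last joint's range is limited). The gripper opens to 88 mm and grips with 3 to 60 N. Pads are 19 mm wide; open, the fingers measure 130 mm over their backs; the gripper's body (78 mm by 193 mm) begins 47 mm behind the grasp point.
Start: joints at [-0.979, 0.359, 0.012, 0, -1.224, -0.288], TCP at [0.202, -0.644, 0.235] pointing down, gripper open.
Joint ranges: [-3.07, 3.07], [-1.43, 2.12], [-1.02, 1.25], [-3.03, 1.67], [-3.05, -0], [-3.03, 3.03]. Speed limits (rad/s): [2.39, 2.39, 3.01, 3.14, 3.14, 3.14].

### API

Orientations are given as [roll, pitch, yaw] about the fixed x, y, z axes, in that order (R = Rz(yaw) Ry(pitch) Rx(roll)).
In Python, from station import arm gives the robot as it stands.
- The arm moves only by the tool move_arm, never from a script. Its argument "rows" is text: rows parted by semicolons, each of 7 numbers parted by spaces: the turn, a rotation vector about the tool's x, y, z in degrees, then the shift along the tool's x, y, z in m, then the finger opening in m, from 0 to 0.0876. A call has 1 to 8 rows; each row shifts and turns the commanded pose from where the row before left it, along the tool's axes as they then stand; what a row does not reach is not made up. A row lasts 1/8 s, in which the tool goes at most 62.5 mm and 10.7 degrees, less where a joint would pass 70% of its speed; a pose out of reach is approached as far as the arm can. A call is refused whole if a number of a shift passes 0.0625 or a number of a turn 10.7, either way. A call with a gripper value outside its range is refused whole. The fingers move at their own pace and stop on an object; "squeeze" is the grip in N (left out, the last holds). Time passes only in rows, so rows that do not move let the fingers close. It gives the time, the measured TCP pose, the force, the opening and the grip force at its end, in the units of the state.
- arm.get_state(): the state, without advancing time (a new reading comes with each control period).
- arm.grab_frame(name): name is "side" or "top" or "wrist"; returns (picture, depth): 480x640x3 uint8, blue, green, red; 480x640 float32, m along the optical axis (not along the pixel's ray), 0 where there is no reading.
- arm.camera_model(name): a dict with "mtx" (3x3 intrinsics, pixels), "camera_from_world" (4x4, takes a point from world to camera coordinates); the wrist camera has in their place "mount" (4x4, takes a point from camera to tool coordinates, whose origin is the TCP and whose axes are the flange's). Camera axes: x right, y down, z forward; pixel columns grow to the right and rows downward; lengths in m; the calibration is good to about 2 mm. A picture is of the moment at which its call begins: read the wrist's pose just before it. camera_model takes no time and is no camera call.
- arm.job_done(): hands the job in; it is judged then, once.
The state is a dict: "t": time; "q": joint angles; "qd": joint speeds; "joint_efforts": joint torques, N m; "eef_pos": TCP position; "ee_rot": TCP orientation; "force": force on the tool from outside, world axes, zero at the start; "moment": the same for the moment, N m; "width": finger opening in m; "gripper_force": force on a finger pad.
Only numpy, scipy, OpenCV 4.12 (cv2) and the standard library are available. Lean on these libraries where they do the work, as an engineer would, in place of code of your own. Each camera call takes 0.05 s, during which the arm holds its last target. There are 200 camera calls.

## Working session

There is one attempt and no reset: what is moved stays moved. The work goes in short steps, Python scripts to look and compute and a tool call to move; the robot and the scene stay as the last step left them, time stands still between calls to the robot, and variables do not carry over. Pictures are saved under pics/ and viewed, at most 10 in all, crops included, and the job is handed in when it is done.

Besides the shell and the picture viewer there is one more tool, called after ">>>" as name(argument=value, ...), one argument or row to a line, values as JSON. move_arm: Moves the arm, as the interface text tells. Its arguments: {"type":"object","properties":{"rows":{"type":"string"},"squeeze":{"type":"number"}},"required":["rows"]}

```bash
mkdir -p pics; cat > h.py <<'E'
import numpy as np,cv2
from station import arm
def grab(n):
    p,d=arm.grab_frame(n); m=arm.camera_model(n); return p,d,m
def toworld(m,u,v,z):
    K=m['mtx'];T=np.linalg.inv(m['camera_from_world'])
    r=T[:3,:3]@np.linalg.inv(K)@np.array([u,v,1.]);o=T[:3,3]
    return o+r*(z-o[2])/r[2]
def dep(m,d,u,v):
    K=m['mtx'];T=np.linalg.inv(m['camera_from_world'])
    z=np.median(d[v-1:v+2,u-1:u+2]);return T[:3,:3]@(np.linalg.inv(K)@np.array([u,v,1.])*z)+T[:3,3]
E
python3 - <<'E'
from h import *
for n in('top','side'):
    p,d,m=grab(n);cv2.imwrite(f'pics/{n}0.png',p);np.save(n+'d.npy',d)
    print(n,np.round(np.linalg.inv(m['camera_from_world'])[:3],3).tolist(),m['mtx'].tolist())
print(arm.get_state())
E
```

```text
top [[-0.017, -0.99, 0.143, 0.265], [-1.0, 0.016, -0.009, -0.005], [0.006, -0.143, -0.99, 1.586]] [[571.0770093979609, 0.0, 316.61145009729137], [0.0, 571.0770093979609, 238.36283139978013], [0.0, 0.0, 1.0]]
side [[-0.992, -0.084, 0.091, 0.363], [-0.123, 0.744, -0.657, 0.903], [-0.013, -0.663, -0.749, 1.098]] [[608.4870362819807, 0.0, 321.30816696986807], [0.0, 608.4870362819807, 243.3631793952771], [0.0, 0.0, 1.0]]
{'t': 0.1, 'q': array([-9.78904499e-01,  3.59301100e-01,  1.11582338e-02, -3.20158759e-04,
       -1.22408698e+00, -2.88117898e-01]), 'qd': array([ 3.81385636e-04, -1.12385629e-03,  2.00898291e-04,  2.05216695e-03,
       -8.86395063e-05, -4.35526984e-05]), 'joint_efforts': array([-3.26127563e-03, -5.84162664e+01,  2.93748540e+01,  7.01573879e+00,
        1.00469420e-02, -8.46623448e-05]), 'eef_pos': array([ 0.2017744 , -0.64369571,  0.2337268 ]), 'ee_rot': array([ 3.14013270e+00, -1.18788825e-04, -2.83792764e+00]), 'force': array([ 0.18393719,  0.05089689, -1.19668197]), 'moment': array([-0.00965345,  0.03339508, -0.0398888 ]), 'gripper_force': 0.0, 'width': 0.08756584807594427}
```

View pics/top0.png

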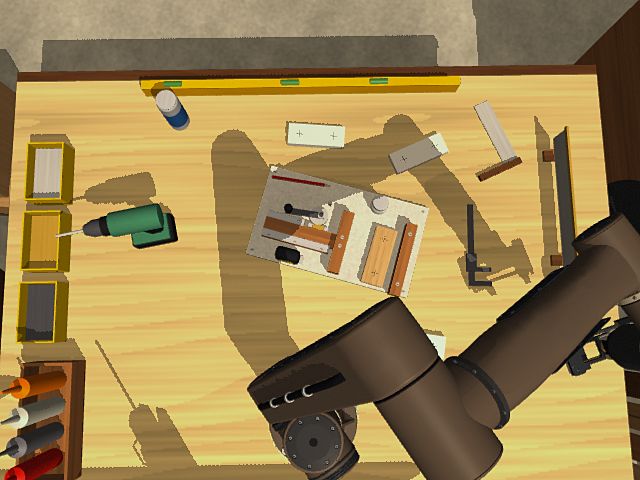

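View pics/side0.png

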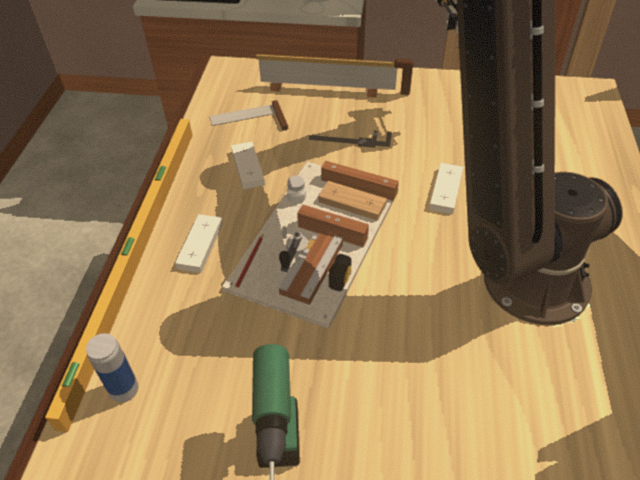

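```bash
python3 - <<'E'
import cv2,numpy as np
a=cv2.imread('pics/top0.png')[155:305,235:435];b=cv2.imread('pics/side0.png')[155:330,215:415]
a=cv2.resize(a,(800,600),interpolation=cv2.INTER_CUBIC);b=cv2.resize(b,(685,600),interpolation=cv2.INTER_CUBIC)
cv2.imwrite('pics/c1.png',a);cv2.imwrite('pics/c2.png',b)
E
```

```text
(no output)
```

View pics/c1.png

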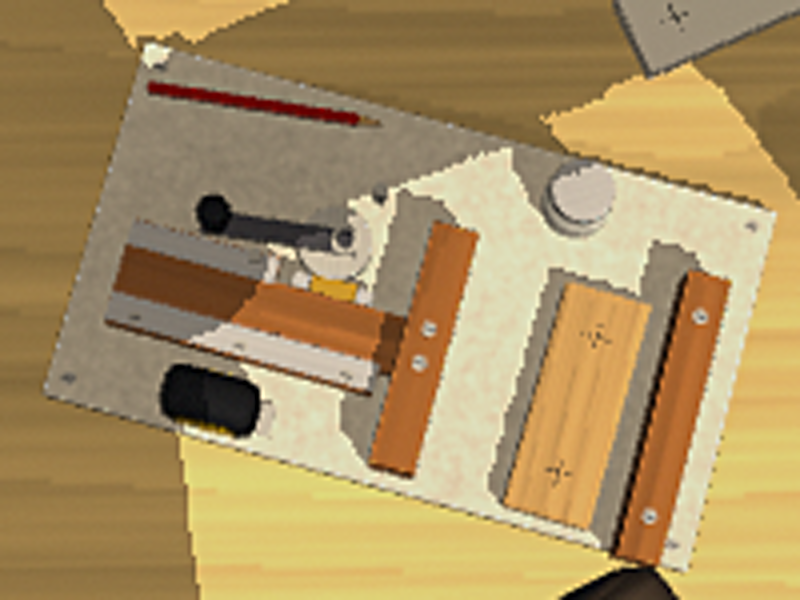

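View pics/c2.png

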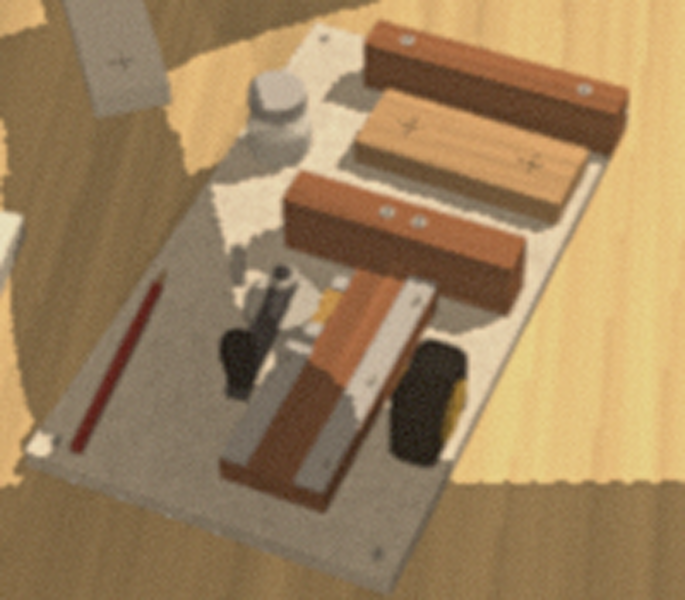

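Top view: of the rail-like things, the pale bars at (315,135), (418,152), (435,345) lie on the bench. Only the warm-grained one with two crosses at (379,255) lies on the jig between jaw and fence, and it is pine, so that is the rail. The crop confirms it. The knob is at (288,208), the cam pivot at (321,214), the jaw's top at (341,242), the pencil at (299,181), and the tape at (287,254). The lever lies back along the bar, so it is near locked.

```bash
cat >> h.py <<'E'
def fitjig(W):  # 2D rigid fit jig->world
    J=np.array([[-.23,.13],[.23,.13],[.23,-.13],[-.23,-.13]])
    a=J-J.mean(0);b=W-W.mean(0);th=np.arctan2((a[:,0]*b[:,1]-a[:,1]*b[:,0]).sum(),(a*b).sum());return W.mean(0),th
E
python3 - <<'E'
from h import *
mt=arm.camera_model('top');ms=arm.camera_model('side')
T=lambda u,v,z:toworld(mt,235+(u+.5)/4-.5,155+(v+.5)/4-.5,z)
S=lambda u,v,z:toworld(ms,215+u/3.425,155+v/3.43,z)
C=[(143,42),(777,212),(688,572),(45,397)]
W=np.array([T(*c,.018)[:2] for c in C]);o,th=fitjig(W)
R=np.array([[np.cos(th),-np.sin(th)],[np.sin(th),np.cos(th)]])
j=lambda p:np.round(((p[:2]-o)@R)*1000,1)
print('o',o,'th',np.degrees(th),'res',[j(w) for w in W])
for n,p in dict(jawtop=[(432,222),(478,232),(412,475),(370,468)],).items(): print(n,[j(T(*q,.0685)) for q in p])
print('fence',[j(T(*q,.063)) for q in[(690,270),(732,280),(655,566),(610,553)]])
print('knob',j(T(213,213,.093)),'pivot',j(T(343,237,.051)),'rail',[j(T(*q,.04)) for q in[(567,282),(650,305),(588,530),(503,508)]])
print('jar',j(T(582,190,.076)),'tape',j(T(210,398,.08)),'pencil',j(T(150,88,.026)),j(T(380,124,.026)))
print('side: corners',[j(S(*q,.018)) for q in[(25,462),(390,592),(320,22)]],'knob',j(S(238,343,.093)),'jaw',[j(S(*q,.0685)) for q in[(300,172),(525,240)]])
# two-view heights: closest approach of rays
def tri(a,b):
    p0,p1=T(*a,0),T(*a,.1);q0,q1=S(*b,0),S(*b,.1);d=p1-p0;e=q1-q0
    s=np.linalg.lstsq(np.c_[d,-e],q0-p0,rcond=None)[0];x=p0+s[0]*d;y=q0+s[1]*e;return np.round((x+y)/2*1000,1),np.round(np.linalg.norm(x-y)*1000,1)
print('z knob',tri((213,213),(238,343)),'jaw screw',tri((429,328),(387,212)),'jaw scr2',tri((419,362),(419,222)))
for P in[(-.145,.0),(-.055,.113),(-.03,-.035),(.07,-.035)]: print(P,R@np.array(P)+o)
E
```

```text
o [ 0.51365228 -0.0778663 ] th -106.096304104286 res [array([-231.6,  130.8]), array([229.9, 129.5]), array([ 229.7, -130.5]), array([-228.1, -129.8])]
jawtop [array([-1.5, 49. ]), array([30.3, 50.5]), array([  29.4, -120.3]), array([   1.2, -123.1])]
fence [array([175.7,  64. ]), array([204.8,  64.8]), array([ 201., -136.]), array([ 170. , -135.5])]
knob [-143.7   11.6] pivot [-57.5  26.5] rail [array([98.7, 38.5]), array([157.7,  38. ]), array([ 154.4, -122.5]), array([  95.2, -123.2])]
jar [90.7 95.3] tape [-113.3 -106.9] pencil [-216.6   98.2] [-54.4 115.5]
side: corners [array([-238.1,  122.2]), array([-239.2, -135.5]), array([230.8, 120.8])] knob [-149.3    6.3] jaw [array([27.4, 44.1]), array([  26.3, -123.6])]
z knob (array([564.4,  57.3,  85.5]), np.float64(3.5)) jaw screw (array([486.2, -86.3,  67.2]), np.float64(5.2)) jaw scr2 (array([463.3, -79. ,  67.5]), np.float64(5.1))
(-0.145, 0.0) [0.55385392 0.06144927]
(-0.055, 0.113) [ 0.63747124 -0.05635202]
(-0.03, -0.035) [ 0.48834197 -0.03933855]
(0.07, -0.035) [ 0.4606167  -0.13541825]
```

>>> move_arm(
  rows="0 0 0 -0.0374 0.0416 0 0; 0 0 0 -0.0374 0.0416 0 0; 0 0 0 -0.0374 0.0416 0 0; 0 0 0 -0.0374 0.0416 0 0; 0 0 0 -0.0374 0.0416 0 0; 0 0 0 -0.0374 0.0416 0 0; 0 0 0 -0.0374 0.0416 0 0; 0 0 0 -0.0374 0.0416 0 0",
)

```text
t: 1.1
eef_pos: [0.3881, -0.2353, 0.2346]
ee_rot: [-3.142, 0.0, -2.838]
force: [1.5, -0.4, 1.0]
width: 0.0132
gripper_force: 0.0
```

>>> move_arm(
  rows="0 0 0 -0.0374 0.0416 0 0; 0 0 0 -0.0374 0.0416 0 0; 0 0 0 -0.0374 0.0416 0 0; 0 0 0 -0.0374 0.0416 0 0; 0 0 0 -0.0374 0.0416 0 0; 0 0 0 -0.0374 0.0416 0 0; 0 0 -10.5 0 0 0 0; 0 0 -10.5 0 0 0 0",
)

```text
t: 2.1
eef_pos: [0.5271, 0.0691, 0.2338]
ee_rot: [3.141, -0.001, -2.464]
force: [-0.2, 0.2, 0.5]
width: 0.0004
gripper_force: 0.0
```

>>> move_arm(
  rows="0 0 -10.5 0 0 0 0; 0 0 -10.5 0 0 0 0; 0 0 -10.5 0 0 0 0; 0 0 -10.5 0 0 0 0; 0 0 -10.5 0 0 0 0; 0 0 -10.5 0 0 0 0; 0 0 -10.5 0 0 0 0; 0 0 -10.5 0 0 0 0",
)

```text
t: 3.1
eef_pos: [0.527, 0.0682, 0.2342]
ee_rot: [3.141, 0.0, -0.999]
force: [-0.4, -0.2, 1.0]
width: 0.0007
gripper_force: 0.0
```

>>> move_arm(
  rows="0 0 -10.5 0 0 0 0; 0 0 -10.5 0 0 0 0; 0 0 -10.5 0 0 0 0; 0 0 -10 0 0 0 0; 0 0 0 0 0 0 0",
)

```text
t: 3.72
eef_pos: [0.5271, 0.0682, 0.2343]
ee_rot: [3.141, 0.0, -0.282]
force: [-0.0, 0.0, -0.0]
width: 0.0003
gripper_force: 0.0
```

```bash
cat >> h.py <<'E'
o=np.array([.5137,-.0779]);th=np.radians(-106.1)
R=np.array([[np.cos(th),-np.sin(th)],[np.sin(th),np.cos(th)]])
def where():
    s=arm.get_state();p=s['eef_pos'];print('t',s['t'],'jig',np.round((p[:2]-o)@R*1000,1),'z',p[2],'yaw',np.degrees(s['ee_rot'][2]),'F jig',np.round(s['force'][:2]@R,1),s['force'][2],'q',np.round(s['q'],2));return s
def togo(jx,jy,z):
    s=arm.get_state();p=s['eef_pos'];y=s['ee_rot'][2];d=o+R@[jx/1000,jy/1000]-p[:2]
    print('tool shift',np.round([d@[np.cos(y),np.sin(y)],d@[np.sin(y),-np.cos(y)],p[2]-z],4))
E
python3 - <<'E'
from h import *
where();togo(-144,-27,.068)
p,d,m=grab('wrist');cv2.imwrite('pics/w1.png',p)
E
```

```text
t 3.725 jig [-144.1  -27.7] z 0.2342992074456183 yaw -16.166013494329476 F jig [-0. -0.] -0.02318607744496285 q [ 0.5   0.12 -0.3  -0.   -1.15  0.79]
tool shift [7.000e-04 1.000e-04 1.663e-01]
```

View pics/w1.png

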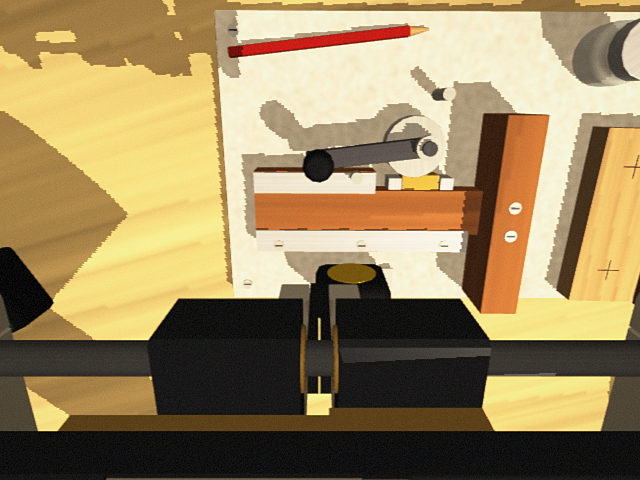

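Wrist view: black knob top at (318,165), pivot at (429,149), red pencil above at (330,40), shoe at (420,183), jaw at (515,215). The tape is below the fingers at (350,280).

```bash
python3 - <<'E'
from h import *
from scipy.spatial.transform import Rotation as Ro
s=where();m=arm.camera_model('wrist');M=m['mount'];K=m['mtx']
Tw=np.eye(4);Tw[:3,:3]=Ro.from_euler('xyz',s['ee_rot']).as_matrix();Tw[:3,3]=s['eef_pos'];X=Tw@M
def ray(u,v,z):
    r=X[:3,:3]@np.linalg.inv(K)@[u,v,1.];q=X[:3,3]+r*(z-X[2,3])/r[2];return np.round((q[:2]-o)@R*1000,1)
print(np.round(M,3))
print('knob',ray(318,165,.093),'pivot',ray(429,149,.051),'pin',ray(452,94,.052),'jaw rear top',ray(485,114,.0685),ray(467,313,.0685),'shoe',ray(420,183,.038),'pencil tip',ray(428,30,.026),ray(230,52,.026),'tape',ray(352,273,.08))
for z in(-.03,.008):
  for x in(-.0095,.0095):
    for y in(-.021,.021):
        c=np.linalg.inv(M)@[x,y,z,1];w=K@c[:3];print((x,y,z),np.round(w[:2]/w[2]))
E
```

```text
t 3.775 jig [-144.2  -27.6] z 0.234337646263256 yaw -16.3143349145856 F jig [ 0.3 -0.2] -0.5299716859210668 q [ 0.5   0.12 -0.3  -0.   -1.15  0.79]
[[-0.    -0.952 -0.305  0.083]
 [ 1.    -0.     0.     0.   ]
 [-0.    -0.305  0.952 -0.151]
 [ 0.     0.     0.     1.   ]]
knob [-144.3   12.9] pivot [-53.   19.6] pin [-38.6  62.3] jaw rear top [-17.3  47.5] [ -12.4 -122.4] shoe [-55.  -11.1] pencil tip [-54.7 112.1] [-216.6   96.3] tape [-116.6  -78.3]
(-0.0095, -0.021, -0.03) [260. 374.]
(-0.0095, 0.021, -0.03) [377. 374.]
(0.0095, -0.021, -0.03) [257. 328.]
(0.0095, 0.021, -0.03) [379. 328.]
(-0.0095, -0.021, 0.008) [272. 320.]
(-0.0095, 0.021, 0.008) [365. 320.]
(0.0095, -0.021, 0.008) [270. 281.]
(0.0095, 0.021, 0.008) [367. 281.]
```

>>> move_arm(
  rows="0 0 0 0 0 0.045 0; 0 0 0 0 0 0.045 0; 0 0 0 0 0 0.045 0; 0 0 0 0 0 0.031 0; 0 0 0 0 0 0 0",
)

```text
t: 4.4
eef_pos: [0.5256, 0.0675, 0.0665]
ee_rot: [3.138, 0.004, -0.284]
force: [-0.4, -0.5, 0.5]
width: 0.0006
gripper_force: 0.0
```

>>> move_arm(
  rows="0 0 0 0.005 0 0 0; 0 0 0 0.005 0 0 0; 0 0 0 0.003 0 0 0; 0 0 0 0.003 0 0 0; 0 0 0 0.002 0 0 0; 0 0 0 0 0 0 0",
)

```text
t: 5.15
eef_pos: [0.5442, 0.0636, 0.0688]
ee_rot: [-3.141, 0.001, -0.281]
force: [-4.3, 2.9, 3.3]
width: 0.0004
gripper_force: 2.4
```

```bash
python3 - <<'E'
from h import *
where()
E
```

```text
t 5.15 jig [-144.4   -9.9] z 0.06880173607469062 yaw -16.105617493927916 F jig [-1.6 -4.9] 3.3272982852504494 q [ 0.47  0.32 -0.48 -0.   -0.78  0.82]
```

>>> move_arm(
  rows="0 0 7 0.0112 -0.0034 0 0; 0 0 7 0.0112 -0.0034 0 0; 0 0 7 0.0112 -0.0034 0 0; 0 0 0 0 0 0 0",
)

```text
t: 5.65
eef_pos: [0.5794, 0.0594, 0.0684]
ee_rot: [3.141, 0.0, -0.647]
force: [-0.6, 0.2, 1.0]
width: 0.0002
gripper_force: 0.2
```

```bash
python3 - <<'E'
from h import *
s=where();p=(s['eef_pos'][:2]-o)@R*1000-[-55,23.2];print('pol about pivot: r',np.hypot(*p),'ang',np.degrees(np.arctan2(p[1],p[0])),'start',np.hypot(-89.4,-33.1),np.degrees(np.arctan2(-33.1,-89.4)))
E
```

```text
t 5.65 jig [-150.1   25. ] z 0.06837105483871263 yaw -37.07906879890454 F jig [-0.  -0.6] 1.0018672111404439 q [ 0.44  0.37 -0.4  -0.   -0.8   0.49]
pol about pivot: r 95.16438099723389 ang 178.8958385095058 start 95.33084495586935 -159.68312546040755
```

>>> move_arm(
  rows="0 0 7 0.0111 -0.0034 0 0; 0 0 7 0.0111 -0.0034 0 0; 0 0 7 0.0111 -0.0034 0 0; 0 0 7 0.0111 -0.0034 0 0; 0 0 7 0.0111 -0.0034 0 0; 0 0 7 0.0111 -0.0034 0 0; 0 0 7 0.0111 -0.0034 0 0; 0 0 7 0.0111 -0.0034 0 0",
)

```text
t: 6.65
eef_pos: [0.6413, -0.0027, 0.068]
ee_rot: [3.139, 0.001, -1.626]
force: [-6.1, 6.1, 2.5]
width: 0.0004
gripper_force: 3.2
```

```bash
python3 - <<'E'
from h import *
s=where();p=(s['eef_pos'][:2]-o)@R*1000-[-55,23.2];print('pol about pivot: r',np.hypot(*p),'ang',np.degrees(np.arctan2(p[1],p[0])))
E
```

```text
t 6.65 jig [-107.7  101.8] z 0.06803440530051337 yaw -93.16229965389158 F jig [-4.2 -7.6] 2.479250022418941 q [ 0.3   0.45 -0.26 -0.   -0.86 -0.35]
pol about pivot: r 94.59599448429098 ang 123.82543424099347
```

>>> move_arm(
  rows="0 0 6 0.0096 -0.0029 0 0; 0 0 6 0.0096 -0.0029 0 0; 0 0 0 0.004 -0.0005 0 0; 0 0 0 0.003 0 0 0; 0 0 0 0 0 0 0",
)

```text
t: 7.28
eef_pos: [0.6447, -0.0288, 0.0682]
ee_rot: [3.141, 0.001, -1.831]
force: [-1.0, 4.6, -1.1]
width: 0.0003
gripper_force: 2.2
```

```bash
python3 - <<'E'
from h import *
s=where();p=(s['eef_pos'][:2]-o)@R*1000-[-55,23.2];print('pol about pivot: r',np.hypot(*p),'ang',np.degrees(np.arctan2(p[1],p[0])))
E
```

```text
t 7.275 jig [-83.5 112.3] z 0.068179257411048 yaw -104.92859270623627 F jig [-4.1 -2.2] -1.0866575152273634 q [ 0.26  0.45 -0.25 -0.   -0.86 -0.52]
pol about pivot: r 93.50501563742101 ang 107.72285923421174
```

>>> move_arm(
  rows="0 0 0 0.003 0 0 0; 0 0 0 0.003 0 0 0; 0 0 0 0.002 0 0 0; 0 0 0 0 0 0 0",
)

```text
t: 7.78
eef_pos: [0.6439, -0.0351, 0.0683]
ee_rot: [-3.14, 0.003, -1.831]
force: [0.6, 11.0, -2.6]
width: 0.0004
gripper_force: 5.3
```

>>> move_arm(
  rows="0 0 0 0.001 0 0 0; 0 0 0 0.001 0 0 0; 0 0 0 0 0 0 0",
)

```text
t: 8.15
eef_pos: [0.6439, -0.0354, 0.0684]
ee_rot: [-3.139, 0.005, -1.831]
force: [0.7, 17.3, -2.4]
width: 0.0001
gripper_force: 8.9
```

```bash
python3 - <<'E'
from h import *
where()
E
```

```text
t 8.15 jig [-76.9 113.3] z 0.06835346885839501 yaw -104.9043539805206 F jig [-16.8  -4.2] -2.41535688013076 q [ 0.25  0.45 -0.26 -0.   -0.86 -0.5 ]
```

>>> move_arm(
  rows="0 0 0 -0.007 0 0 0; 0 0 0 -0.008 0 0 0; 0 0 0 0 0 -0.04 0; 0 0 0 0 0 -0.03 0; 0 0 1.2 0 0 0 0; 0 0 0 0.03 0.05 0 0; 0 0 0 0.03 0.05 0 0; 0 0 0 0.002 0.048 0 0",
)

```text
t: 9.15
eef_pos: [0.4845, -0.0442, 0.1376]
ee_rot: [3.14, -0.001, -1.857]
force: [0.5, 1.4, 0.6]
width: 0.0003
gripper_force: 0.0
```

```bash
python3 - <<'E'
from h import *
where();togo(-28,-35,.058)
p,d,m=grab('top');cv2.imwrite('pics/c3.png',cv2.resize(p[155:305,235:435],(800,600),interpolation=cv2.INTER_CUBIC))
E
```

```text
t 9.15 jig [-24.3 -37.4] z 0.13758354206247955 yaw -106.39629134168173 F jig [-1.5  0.1] 0.590901310556381 q [ 0.31  0.14 -0.53 -0.   -0.91 -0.6 ]
tool shift [-0.0037 -0.0024  0.0796]
```

View pics/c3.png

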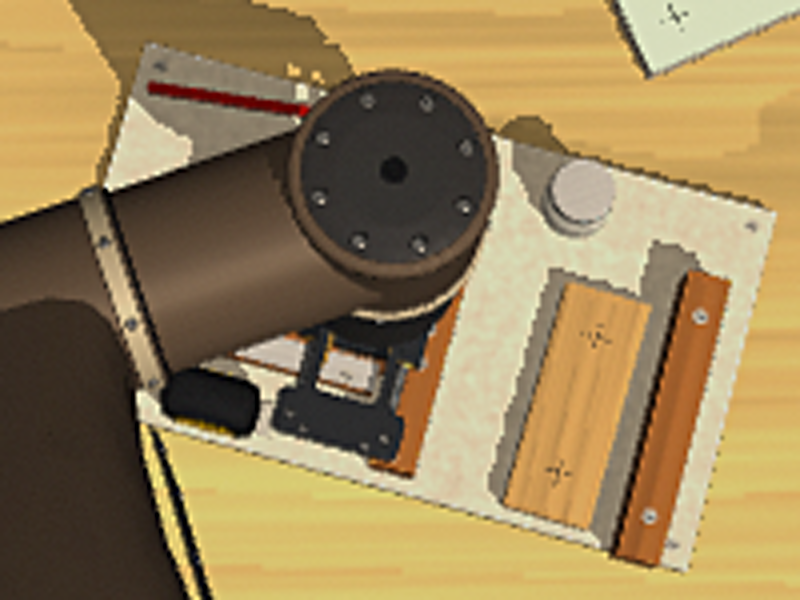

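The crop shows the pencil, tape, jar and rail all undisturbed, and the gripper hovering behind the jaw at about (385,350). I'm descending now.

>>> move_arm(
  rows="0 0 0 -0.0037 -0.0024 0.03 0; 0 0 0 0 0 0.03 0; 0 0 0 0 0 0.0196 0; 0 0 0 0 0 0 0; 0 0 0 0.008 0 0 0; 0 0 0 0.006 0 0 0; 0 0 0 0.004 0 0 0; 0 0 0 0 0 0 0",
)

```text
t: 10.2
eef_pos: [0.4856, -0.0576, 0.0594]
ee_rot: [-3.141, 0.0, -1.856]
force: [-0.8, -1.3, -0.1]
width: 0.0006
gripper_force: 0.0
```

```bash
python3 - <<'E'
from h import *
where()
E
```

```text
t 10.2 jig [-11.7 -32.7] z 0.05940537830118976 yaw -106.33203294594952 F jig [ 1.5 -0.4] -0.0636547377623414 q [ 0.29  0.25 -0.61  0.   -0.71 -0.57]
```

>>> move_arm(
  rows="0 0 0 0.005 0 0 0; 0 0 0 0.007 0 0 0; 0 0 0 0.007 0 0 0; 0 0 0 0.007 0 0 0; 0 0 0 0.007 0 0 0; 0 0 0 0.007 0 0 0; 0 0 0 0.005 0 0 0; 0 0 0 0 0 0 0",
)

```text
t: 11.2
eef_pos: [0.4719, -0.101, 0.0587]
ee_rot: [3.14, -0.001, -1.856]
force: [0.0, 0.0, 0.0]
width: 0.0003
gripper_force: 0.0
```

>>> move_arm(
  rows="0 0 0 0.005 0 0 0; 0 0 0 0.005 0 0 0; 0 0 0 0.005 0 0 0; 0 0 0 0.005 0 0 0; 0 0 0 0.005 0 0 0; 0 0 0 0.003 0 0 0; 0 0 0 0 0 0 0",
)

```text
t: 12.08
eef_pos: [0.4653, -0.1278, 0.0592]
ee_rot: [-3.141, -0.0, -1.855]
force: [-0.5, -0.5, -0.2]
width: 0.0005
gripper_force: 0.0
```

```bash
python3 - <<'E'
from h import *
where()
E
```

```text
t 12.075 jig [ 61.3 -32.6] z 0.05916856560091115 yaw -106.28828937344778 F jig [ 0.6 -0.4] -0.19710873043273527 q [ 0.14  0.24 -0.63  0.   -0.7  -0.43]
```

>>> move_arm(
  rows="0 0 0 0.003 0 0 0; 0 0 0 0.003 0 0 0; 0 0 0 0.003 0 0 0; 0 0 0 0.002 0 0 0; 0 0 0 0 0 0 0",
)

```text
t: 12.7
eef_pos: [0.4627, -0.1374, 0.0592]
ee_rot: [-3.14, 0.001, -1.855]
force: [0.7, 7.5, 1.8]
width: 0.0003
gripper_force: 3.9
```

>>> move_arm(
  rows="0 0 0 0.001 0 0 0; 0 0 0 0.001 0 0 0; 0 0 0 0 0 0 0",
)

```text
t: 13.08
eef_pos: [0.4626, -0.1376, 0.0593]
ee_rot: [-3.14, 0.004, -1.856]
force: [0.9, 22.4, 3.9]
width: 0.0004
gripper_force: 10.5
```

```bash
python3 - <<'E'
from h import *
where()
E
```

```text
t 13.075 jig [ 71.5 -32.5] z 0.05927621857827473 yaw -106.31955889672005 F jig [-21.8  -5.4] 3.8856904555540392 q [ 0.12  0.24 -0.63 -0.   -0.7  -0.4 ]
```

>>> move_arm(
  rows="0 0 0 -0.006 0 0 0; 0 0 0 -0.01 0 0 0; 0 0 0 0 0 -0.04 0; 0 0 0 0 0 -0.04 0; 0 0 0 -0.025 -0.05 0 0; 0 0 0 -0.025 -0.05 0 0; 0 0 0 -0.024 -0.048 0 0; 0 0 0 0 0 0 0",
)

```text
t: 14.08
eef_pos: [0.6311, -0.0944, 0.1372]
ee_rot: [3.14, -0.001, -1.855]
force: [-1.0, 1.3, -0.2]
width: 0.0003
gripper_force: 0.0
```

```bash
python3 - <<'E'
from h import *
where();togo(-17,113,.068)
p,d,m=grab('top');a=cv2.resize(p[155:305,235:435],(800,600),interpolation=cv2.INTER_CUBIC)[:, 250:]
w,_=arm.grab_frame('side');b=cv2.resize(w[155:330,215:415],(685,600),interpolation=cv2.INTER_CUBIC)
c=np.hstack([a[:,100:],b[:,150:]]);print(c.shape);cv2.imwrite('pics/c4.png',cv2.resize(c,(800,int(600*800/c.shape[1]))))
cv2.imwrite('pics/top4.png',p);cv2.imwrite('pics/side4.png',w)
E
```

```text
t 14.075 jig [-16.7 117.4] z 0.13723837498850588 yaw -106.26025400827928 F jig [-1.  -1.4] -0.17803140091634523 q [ 0.16  0.37 -0.2   0.   -1.   -0.44]
tool shift [-0.0002  0.0044  0.0692]
(600, 985, 3)
```

View pics/c4.png

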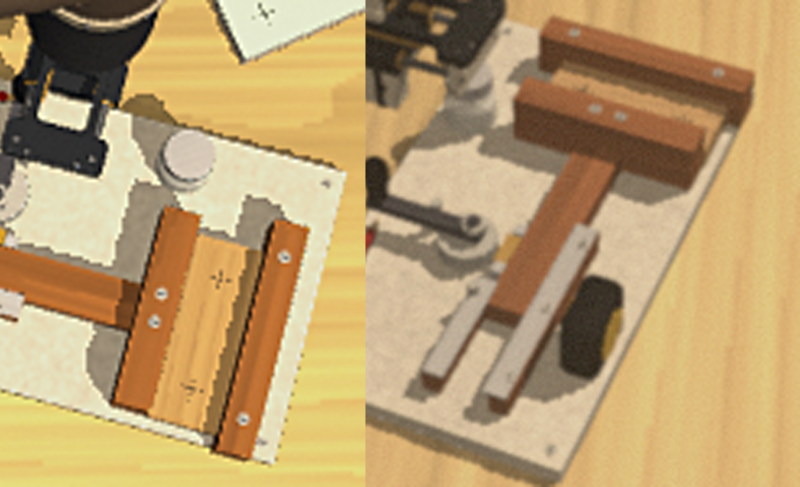

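```bash
python3 - <<'E'
from h import *
mt=arm.camera_model('top');k=985/800
T=lambda u,v,z:np.round((toworld(mt,235+(u*k+350+.5)/4-.5,155+(v*k+.5)/4-.5,z)[:2]-o)@R*1000,1)
print('jaw rear',T(167,207,.0685),T(115,402,.0685),'front',T(200,213,.0685),T(152,418,.0685))
print('fence',T(272,220,.063),T(215,453,.063),'crosses',T(221,278,.04),T(192,388,.04),'rail ends right corner',T(206,432,.04),T(258,240,.04))
p=cv2.imread('pics/top4.png');
cv2.imwrite('pics/c5.png',cv2.resize(p[205:275,330:420],(800,622),interpolation=cv2.INTER_CUBIC)[:600])
E
```

```text
jaw rear [84.9 49. ] [  83.9 -119.3] front [112.6  51.3] [ 116.4 -124.1]
fence [172.5  62.4] [ 173.8 -137.8] crosses [145.4   7.9] [144.6 -88.5] rail ends right corner [ 164.9 -121. ] [167.8  47.5]
```

View pics/c5.png

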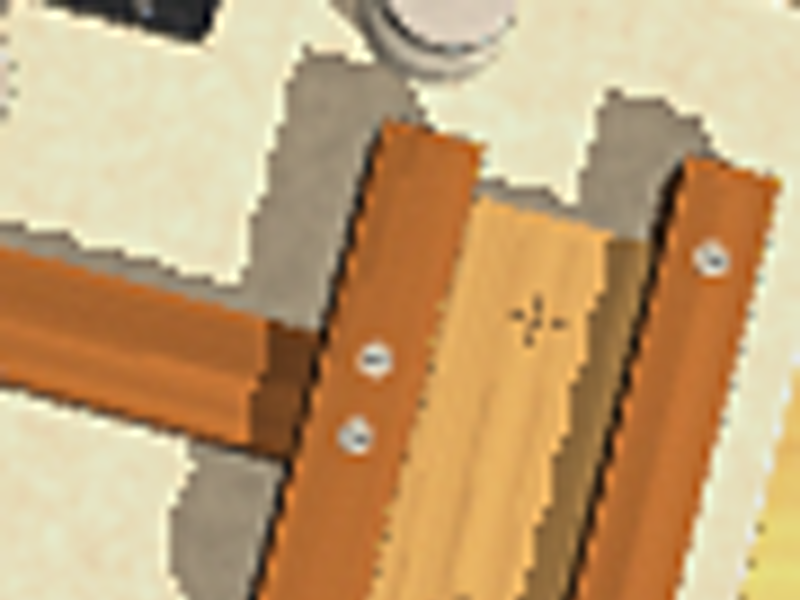

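The enlarged crop shows the rail's edge meeting the fence along its whole length (about (650,240) down to (550,590)) and the jaw against its other side. The crosses measure x = 145 mm and the jaw's rear face x = 84 mm, so the rail is snug and square. Now I'll lock it.

>>> move_arm(
  rows="0 0 0 0 0.0044 0.035 0; 0 0 0 0 0 0.034 0; 0 0 0 0 0 0 0; 0 0 0 -0.006 0 0 0; 0 0 0 -0.005 0 0 0; 0 0 0 -0.004 0 0 0; 0 0 0 -0.002 0 0 0; 0 0 0 0 0 0 0",
)

```text
t: 15.18
eef_pos: [0.6295, -0.0774, 0.0704]
ee_rot: [-3.141, -0.0, -1.855]
force: [0.6, -0.9, 1.5]
width: 0.0007
gripper_force: 0.5
```

```bash
python3 - <<'E'
from h import *
where()
E
```

```text
t 15.175 jig [-32.6 111.1] z 0.07038095557346095 yaw -106.27710187936093 F jig [0.7 0.9] 1.5041862271041733 q [ 0.19  0.44 -0.28  0.   -0.86 -0.47]
```

>>> move_arm(
  rows="0 0 -7 -0.0111 -0.002 0 0; 0 0 -7 -0.0109 -0.002 0 0; 0 0 -7 -0.0109 -0.002 0 0; 0 0 -7 -0.0109 -0.002 0 0; 0 0 -7 -0.0109 -0.002 0 0; 0 0 -7 -0.0109 -0.002 0 0",
)

```text
t: 15.92
eef_pos: [0.6408, -0.0135, 0.0705]
ee_rot: [-3.14, -0.002, -1.118]
force: [2.9, -4.3, 0.2]
width: 0.0005
gripper_force: 3.1
```

```bash
python3 - <<'E'
from h import *
s=where();p=(s['eef_pos'][:2]-o)@R*1000-[-55,23.2];print('r',np.hypot(*p),'ang',np.degrees(np.arctan2(p[1],p[0])))
E
```

```text
t 15.925 jig [-97.1 104.3] z 0.07046127808313801 yaw -64.06901050318254 F jig [3.3 4. ] 0.2028291094268979 q [ 0.28  0.44 -0.26  0.   -0.86  0.17]
r 91.33328258633617 ang 117.4288341073188
```

>>> move_arm(
  rows="0 0 -7 -0.0109 -0.002 0 0; 0 0 -7 -0.0109 -0.002 0 0; 0 0 -7 -0.0109 -0.002 0 0; 0 0 -7 -0.0109 -0.002 0 0; 0 0 -7 -0.0109 -0.002 0 0; 0 0 -5 -0.0078 -0.0014 0 0; 0 0 0 0 0 0 0",
)

```text
t: 16.8
eef_pos: [0.6083, 0.0407, 0.0706]
ee_rot: [-3.139, -0.003, -0.423]
force: [4.8, 1.6, -1.0]
width: 0.0007
gripper_force: 1.9
```

```bash
python3 - <<'E'
from h import *
s=where();p=(s['eef_pos'][:2]-o)@R*1000-[-55,23.2];print('r',np.hypot(*p),'ang',np.degrees(np.arctan2(p[1],p[0])))
E
```

```text
t 16.8 jig [-140.1   58. ] z 0.07055912120838907 yaw -24.231573515528925 F jig [-2.9  4.1] -0.9636253431751873 q [ 0.39  0.4  -0.34  0.   -0.83  0.76]
r 91.99999400906128 ang 157.7413200513495
```

>>> move_arm(
  rows="0 0 -4 -0.0063 -0.0013 0 0; 0 0 -4 -0.0063 -0.0013 0 0; 0 0 -4 -0.0063 -0.0013 0 0; 0 0 0 0 0 0 0",
)

```text
t: 17.3
eef_pos: [0.5924, 0.0511, 0.0706]
ee_rot: [-3.139, -0.004, -0.214]
force: [5.8, 3.8, -0.9]
width: 0.0003
gripper_force: 2.6
```

>>> move_arm(
  rows="0 0 -3 -0.0047 -0.001 0 0; 0 0 -1 -0.003 -0.0003 0 0; 0 0 0 0 0 0 0",
)

```text
t: 17.68
eef_pos: [0.5856, 0.0541, 0.0707]
ee_rot: [-3.139, -0.004, -0.145]
force: [6.1, 4.4, -2.2]
width: 0.0005
gripper_force: 3.3
```

```bash
python3 - <<'E'
from h import *
s=where();p=(s['eef_pos'][:2]-o)@R*1000-[-55,23.2];print('r',np.hypot(*p),'ang',np.degrees(np.arctan2(p[1],p[0])))
E
```

```text
t 17.675 jig [-146.8   32.5] z 0.07066366797303242 yaw -8.323068885648247 F jig [-5.9  4.7] -2.1910173860872777 q [ 0.42  0.37 -0.39 -0.   -0.81  1.  ]
r 92.22944570889571 ang 174.23385186456488
```

>>> move_arm(
  rows="0 0 0 -0.002 0 0 0; 0 0 0 -0.002 0 0 0; 0 0 0 0 0 0 0",
)

```text
t: 18.05
eef_pos: [0.582, 0.055, 0.0707]
ee_rot: [-3.138, -0.005, -0.146]
force: [5.8, 5.8, -2.2]
width: 0.0005
gripper_force: 3.6
```

>>> move_arm(
  rows="0 0 0 -0.0015 0 0 0; 0 0 0 -0.001 0 0 0; 0 0 0 0 0 0 0",
)

```text
t: 18.42
eef_pos: [0.5809, 0.0553, 0.0709]
ee_rot: [-3.138, -0.007, -0.145]
force: [11.2, 3.5, -6.5]
width: 0.0007
gripper_force: 6.1
```

```bash
python3 - <<'E'
from h import *
s=where();p=(s['eef_pos'][:2]-o)@R*1000-[-55,23.2];print('r',np.hypot(*p),'ang',np.degrees(np.arctan2(p[1],p[0])))
E
```

```text
t 18.425 jig [-146.6   27.6] z 0.07086940526318099 yaw -8.317631984918235 F jig [-6.4  9.8] -6.5103164161592 q [ 0.43  0.36 -0.4   0.   -0.8   0.99]
r 91.74149816063068 ang 177.24127005821805
```

>>> move_arm(
  rows="0 0 0 -0.0015 0 0 0; 0 0 0 -0.0015 0 0 0; 0 0 0 0 0 0 0",
)

```text
t: 18.8
eef_pos: [0.5806, 0.0555, 0.0711]
ee_rot: [-3.137, -0.011, -0.145]
force: [23.3, -2.2, -15.7]
width: 0.0003
gripper_force: 11.6
```

```bash
python3 - <<'E'
from h import *
where()
E
```

```text
t 18.8 jig [-146.7   27.3] z 0.07113017620241363 yaw -8.285214691860526 F jig [-4.3 23. ] -15.713717400337423 q [ 0.43  0.36 -0.41  0.   -0.79  0.99]
```

On the stop: the force rose to 23 N and the position didn't change. Coming away.

>>> move_arm(
  rows="0 0 0 0.006 0 0 0; 0 0 0 0.01 0 0 0; 0 0 0 0 0 -0.05 0; 0 0 0 0 0 -0.06 0; 0 0 0 0.05 -0.02 -0.03 0; 0 0 0 0.05 -0.03 0 0; 0 0 0 0.05 -0.03 0 0; 0 0 0 0 0 0 0",
)

```text
t: 19.8
eef_pos: [0.7512, 0.11, 0.2057]
ee_rot: [3.139, 0.005, -0.145]
force: [-1.6, -0.6, -0.5]
width: 0.0005
gripper_force: 0.0
```

```bash
python3 - <<'E'
from h import *
where()
p,d,m=grab('top');a=cv2.resize(p[155:305,235:435],(500,375),interpolation=cv2.INTER_CUBIC)
w,_=arm.grab_frame('side');b=cv2.resize(w[155:330,215:415],(429,375),interpolation=cv2.INTER_CUBIC)
cv2.imwrite('pics/c6.png',cv2.resize(np.hstack([a,b]),(800,323)))
E
```

```text
t 19.8 jig [-246.4  176.1] z 0.20565359708199205 yaw -8.323652971844465 F jig [ 1.  -1.4] -0.4807002538613464 q [ 0.4   0.52  0.19 -0.   -1.25  1.03]
```

View pics/c6.png

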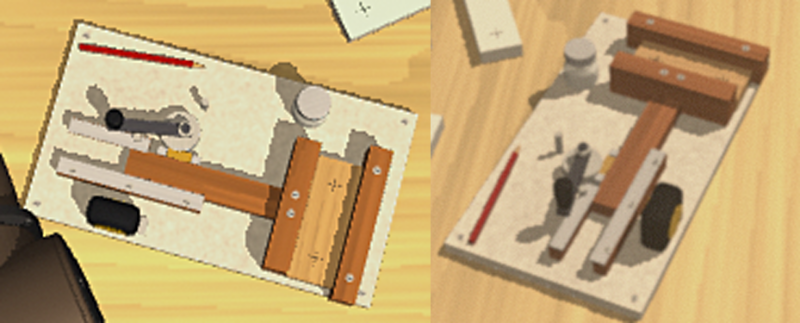

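The final crops show the lever back along the bar with the knob at (114,120), the jaw tight on the rail against the fence at (325,220), and the pencil, jar and tape where they were. The arm is clear.

```bash
python3 -c "
from station import arm
print(arm.job_done())"
```

```text
the job is handed in; nothing more can be done
None
```

The job is handed in at about 20 s: I pushed the lever out to its stop, pushed the jaw until the rail sat square and snug against the fence, pushed the lever back hard onto its locked stop, and moved the arm clear; the pencil, jar and tape on the plate did not move.

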